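# Press a glued block in the locking clamp and free it

## Robot

A 6-joint arm with a two-finger parallel gripper is mounted at the origin on the work surface. World frame = base frame: x ahead of the robot, y to its left, z up, the work surface at z = 0. Lengths are in m, angles in rad, forces in N, time in s.
With the tool pointing down it reaches from about 0.25 to 0.725 m from the base axis. Payload 4 kg.
Tool frame: the origin (TCP) lies midway between the tips of the shut fingers; the grasp point (between the pads) lies bot.tcp_to_grasp behind it (bot.tcp_to_grasp is the distance from the TCP to the grasp point, in m); z points along the fingers, y is the line along which they close (so a half turn about z gives the same grasp; the last joint's range is limited). The gripper opens to 85 mm and grips with 20 to 120 N. Pads are 22 mm wide; open, the fingers measure 114 mm over their backs; the gripper's body (76 mm by 85 mm) begins 54 mm behind the grasp point. The pads swing forward as they close: fully open they stand 13 mm farther back than shut.
Start: joints at [-1.194, 0.241, 0.005, 1.335, 0, 1.571], TCP at [0.184, -0.465, 0.208] pointing down, gripper open.
Joint ranges: [-2.72, 2.72], [-1.05, 1.87], [-1.09, 1.28], [-1.99, 2.15], [-1.42, 1.44], [-3.14, 3.14]. Speed limits (rad/s): [2.79, 2.79, 3.14, 3.14, 3.14, 3.14].

## Interface

Orientations are given as a unit quaternion [x, y, z, w].
In Python, from workcell import readout, camera, bot gives the robot as it stands. The module is installed in compiled form; this text tells all that it offers.
- The arm moves only by the tool jog_arm, never from a script. Its argument "motion" is a list of rows, each an object of numbers: "x", "y", "z": the shift along the tool's x, y, z in mm; "spin": the turn about the tool's z in degrees; "fingers": the closure, from -1 (fully open) to 1 (shut). A call has 1 to 8 rows; each row is the pose to reach, as a shift and turn from the pose commanded when the call began, along the tool's axes at that moment; what a row does not reach only later rows make up. A row lasts 1/8 s, in which the tool goes at most 62.5 mm and 10.7 degrees, less where a joint would pass 70% of its speed; a pose out of reach is approached as far as the arm can. A call with a gripper value outside its range is refused whole. The fingers move at their own pace and stop on an object; the grip force is fixed at half the most. Time passes only in rows, so rows that repeat a pose let the fingers close. It gives the time, the measured TCP pose, the force, the opening and the grip force at its end, in the units of the state.
- readout.get_obs(): the state, without advancing time (a new reading comes with each control period).
- camera(name): name is "side" or "top"; returns a dict with "pixels" (420x560x3 uint8, red, green, blue), "K" (3x3 intrinsics, pixels), "rvec" (rotation vector, rad) and "tvec" (3), from world to camera coordinates, as OpenCV has them. Camera axes: x right, y down, z forward; pixel columns grow to the right and rows downward; lengths in m; the calibration is good to about 2 mm. A picture is of the moment at which its call begins. There is no depth.
- bot.job_done(): hands the job in; it is judged then, once.
The state is a dict: "clock": time; "joint_pos": joint angles; "joint_vel": joint speeds; "tau": joint torques, N m; "eef_pos": TCP position; "tool_rot": TCP orientation; "ft_force": force on the tool from outside, world axes, zero at the start; "ft_torque": the same for the moment, N m; "grip_width": finger opening in m; "grasp_force": force on a finger pad.
Only numpy, scipy, OpenCV 4.12 (cv2) and the standard library are available. Lean on these libraries where they do the work, as an engineer would, in place of code of your own. Each camera call takes 0.05 s, during which the arm holds its last target. There are 200 camera calls.

## Task

Close the locking clamp onto the freshly glued wooden block by swinging its long handle down over centre until it locks, take the hand off and leave it pressing by itself for about two seconds. Then flick the red release lever so the clamp springs open, take the block out from under the open jaw and set it down upright, without dropping it, in the wooden tray. Leave the glue gun, the cup and the tape roll where they are.

Things in the scene. Friction and masses are not known exactly. Their poses are not given: they have to be found in the camera images.
- clamp: Bench locking pliers on a fixed plywood board 190 x 110 x 20 mm. Origin: on the table 8 mm from under the jaw pivot; z up, +x from jaw side to handle side (yaw 0.75 to 1.4 rad: jaw to the robot's right), y sideways. In mm here: block stands near (-75, 0) on the board's top, z 20; steel post x -19 to 73, y +-15, up to z 117; a fixed lower handle bar, 16 mm thick, runs out to x 158 at z about 50.
- handle (a joint): Swing (rad) of the upper steel handle, 130 x 20 x 16 mm with black rubber end grip, about the y axis through (30, 0, 107) mm of the clamp's frame. 0 = open, rising 0.96 rad above level towards clamp +x; 0.96 = level, shut, locked. A spring opens it: pushing the grip down takes up to 10 N. Past dead centre at 0.87 it snaps to its stop at 0.96 and stays; freed by the red lever it springs to 0.
- handle_press (a point): Where to push: middle of the upper face of the rubber grip (52 x 22 x 20 mm), 95 mm along the handle from its axis and 10 mm off the handle's centre line. It swings with the handle; shut, it is at (125, 0, 117) mm in the clamp's frame.
- release (a joint): Swing (rad) of the red release lever, a tab standing up from the handle. 0 = at rest, square to the handle; it grows, to at most 0.75, as the tab is pushed towards the jaw (clamp -x). With the handle locked its toe pries the handle back over centre at 0.4 to 0.55 rad, with under 8 N at the tab; the handle then jumps up at once. A light spring returns it.
- lever_tab (a point): Upper part of the red tab, 10 mm below its end, 33 mm from its pivot. Tab 20 mm wide (y), 6 mm thick; its pivot lies 42 mm along the handle from the handle's axis. Handle shut: the tab stands upright, this point at (72, 0, 144) mm in the clamp's frame, tab top at z 154, handle's upper face below it at z 115 (rubber grip: 117, from x 103 on).
- pad: Sprung round rubber pad, 26 mm across, under the end of the jaw (steel, 86 x 18 x 16 mm, turning about (-8, 0, 92) in the clamp's frame). Locked, it presses about 11 N on the block's top. Clamp open, the jaw stands 64 degrees up and the pad overhangs the block: a gripper straight down hits it, one leaning 30 to 45 degrees to clamp -x clears. Origin: middle of its underside.
- block_mid (a point): Centre of the glued wooden block, 36 x 36 mm and 56 mm high, light wood with a dark layer in the middle, about 55 g, standing upright and loose on the clamp's board under the jaw; axes along its edges, z up. Its top is 28 mm above this point.
- tray_in (a point): Centre of the inner floor of a square wooden tray, 150 x 150 mm outside, 28 mm high, walls and floor 6 mm, fixed to the table, either left or right of the clamp; axes along its sides. Inside 138 x 138 mm.
- glue_gun: Dark blue glue gun with an orange trigger lying flat on its side, about 225 x 140 x 40 mm, loose, on the other side of the clamp from the tray. Leave it alone. Origin: under its middle.
- stick_cup: White cup with glue sticks, 70 mm across, 115 mm high, loose, farther back. Leave it alone. Origin: centre of its underside.
- tape_roll: Blue roll of tape, 90 mm across, 24 mm high, lying flat, loose, farther back, on the other side from the cup. Leave it alone. Origin: centre of its underside.

How it is judged:
By the outcome, as a careful person would: the job done as asked, in the order asked, and still so for the second after the job is handed in, with the robot touching nothing.
It also fails if it takes over 70 s, if anything falls off the work surface, if the arm or the gripper's body presses on something with over 40 N, if the wrist force passes 120 N, or if a joint passes its speed limit or range.

## Working session

There is one attempt and no reset: what is moved stays moved. The work goes in short steps, Python scripts to look and compute and a tool call to move; the robot and the scene stay as the last step left them, time stands still between calls to the robot, and variables do not carry over. Pictures are saved under pics/ and viewed, at most 10 in all, crops included, and the job is handed in when it is done.

Besides the shell and the picture viewer there is one more tool, called after "Emit:" as name([rows], argument=value, ...), one row to a line, values as JSON. jog_arm: Moves the arm, as the interface text tells. Its arguments: {"type":"object","properties":{"motion":{"type":"array"}},"required":["motion"]}

```bash
mkdir -p pics; python3 - <<'E'
from workcell import readout, camera, bot
import cv2,numpy as np
o=readout.get_obs();print(o['clock'],o['eef_pos'],o['tool_rot'],o['grip_width'],bot.tcp_to_grasp)
for n in('top','side'):
    c=camera(n);cv2.imwrite(f'pics/{n}0.png',c['pixels'][:,:,::-1])
    np.savez(f'{n}0.npz',**c);print(n,c['K'].tolist(),c['rvec'],c['tvec'])
E
```

```text
0.0 [ 0.18373488 -0.46426899  0.20730201] [ 9.82302373e-01  1.87298991e-01 -1.88161832e-04 -1.04926521e-03] 0.08502325948009938 0.0187
top [[476.2342468678103, 0.0, 281.00365315597287], [0.0, 476.2342468678103, 207.33573515393473], [0.0, 0.0, 1.0]] [ 2.15185353 -2.18075852  0.12032961] [-0.008159    0.62353817  1.23456507]
side [[440.1426171130543, 0.0, 277.40292964528413], [0.0, 440.1426171130543, 209.24621894988917], [0.0, 0.0, 1.0]] [ 0.87392938 -2.4166844   1.19000926] [0.45702008 0.33555724 0.84835284]
```

View pics/top0.png

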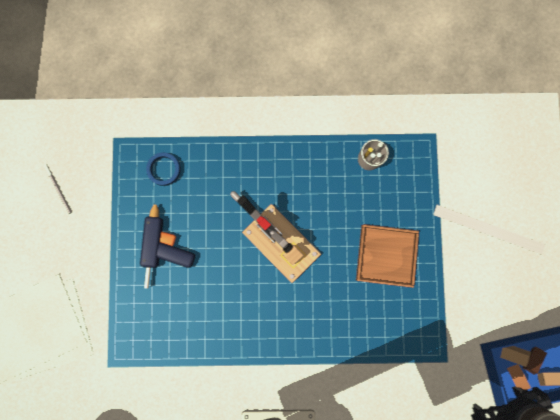

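View pics/side0.png

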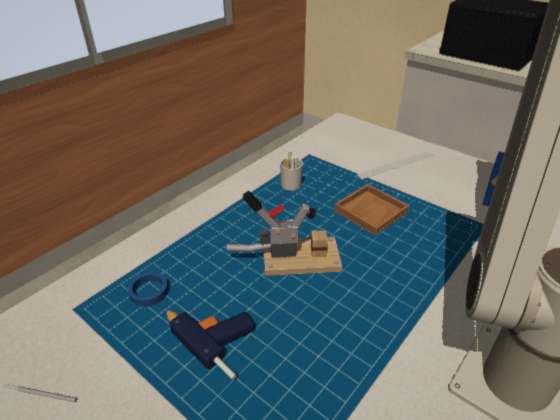

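```bash
cat > h.py <<'E'
import numpy as np,cv2
def load(n):return dict(np.load(n+'.npz'))
def ray(c,uv):
    R=cv2.Rodrigues(c['rvec'])[0];o=-R.T@c['tvec'];d=R.T@np.linalg.inv(c['K'])@np.array([*uv,1.]);return o,d
def onz(c,uv,z):
    o,d=ray(c,uv);return (o+d*(z-o[2])/d[2]).round(4)
def proj(c,P):return cv2.projectPoints(np.array(P,float).reshape(-1,3),c['rvec'],c['tvec'],c['K'],None)[0].reshape(-1,2)
E
python3 - <<'E'
import cv2
t=cv2.imread('pics/top0.png')[185:295,225:335];s=cv2.imread('pics/side0.png')[180:280,220:350]
a=cv2.resize(t,(550,550),interpolation=cv2.INTER_CUBIC);b=cv2.resize(s,(780,600),interpolation=cv2.INTER_CUBIC)
cv2.imwrite('pics/topc.png',a);cv2.imwrite('pics/sidec.png',b)
E
```

```text
(no output)
```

View pics/topc.png

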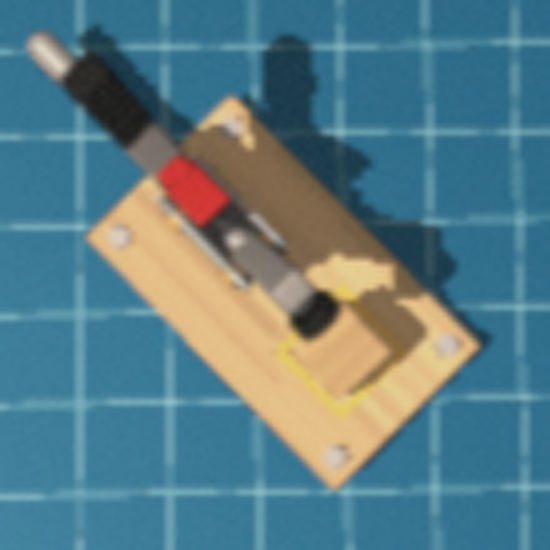

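View pics/sidec.png

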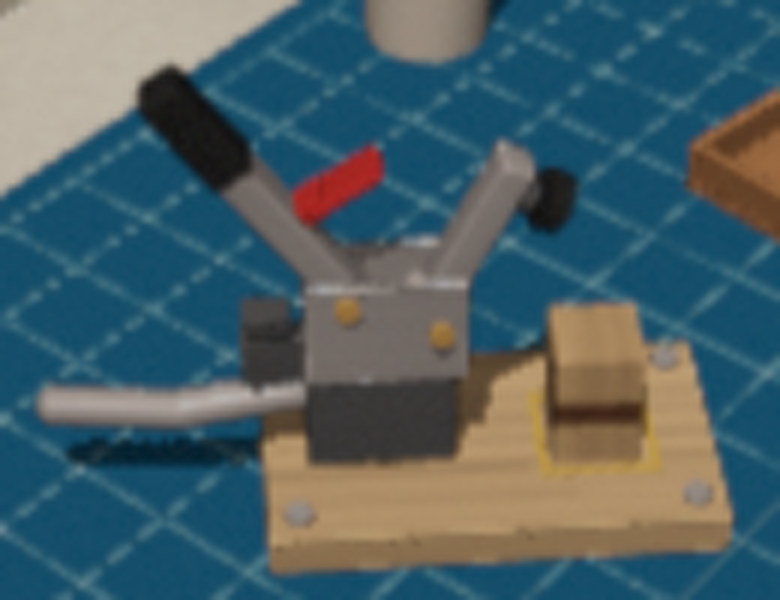

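```bash
python3 - <<'E'
from h import *
t=load('top0');s=load('side0')
T=lambda x,y:((x+.5)/5-.5+225,(y+.5)/5-.5+185)
S=lambda x,y:((x+.5)/6-.5+220,(y+.5)/6-.5+180)
P=[onz(t,T(*q),.02)[:2] for q in((88,235),(336,489),(483,347),(233,97))]
L,B,R_,U=P;print(P)
print([np.linalg.norm(a-b).round(4) for a,b in((L,B),(B,R_),(R_,U),(U,L))])
d=(L-B)+(U-R_);ex=d/np.linalg.norm(d);psi=np.arctan2(ex[1],ex[0]);ey=np.array([-ex[1],ex[0]])
c=sum(P)/4;print('psi',psi,'boardcentre',c)
sc=[onz(s,S(*q),.02)[:2] for q in((265,540-0),(733,520))]
loc=lambda p:np.array([(p[:2]-c)@ex,(p[:2]-c)@ey])*1000
so=-cv2.Rodrigues(s['rvec'])[0].T@s['tvec'];print('sidecam',so,loc(so))
sg=np.sign(loc(so)[1])
for nm,q in(('handlepin',(347,311)),('jawpin',(442,335))):
    o,dd=ray(s,S(*q));
    k=(sg*.015-(o[:2]-c)@ey)/(dd[:2]@ey);p=o+k*dd;print(nm,loc(p),p[2])
for nm,q,z in(('blocktop bottom',(345,397),.076),('right',(392,350),.076),('left?',(297,347),.076)):
    p=onz(t,T(*q),z);print(nm,p,loc(p))
for nm,q in(('block base L',(551,455)),('base R',(642,460))):
    p=onz(s,S(*q),.02);print(nm,p,loc(p))
for nm,q in(('top fl',(553,370)),('top fr',(643,370)),('top br',(635,303)),('top bl',(549,303))):
    p=onz(s,S(*q),.076);print(nm,p,loc(p))
# tray
im=t['pixels'];hsv=cv2.cvtColor(im,cv2.COLOR_RGB2HSV)
m=((hsv[...,0]<20)&(hsv[...,1]>100)).astype(np.uint8);m[:,:345]=0;m[:,430:]=0;m[:215]=0;m[300:]=0
cn=max(cv2.findContours(m,0,2)[0],key=cv2.contourArea);r=cv2.minAreaRect(cn);print(r)
q=[onz(t,x,.028)[:2] for x in cv2.boxPoints(r)];print('tray',q,sum(q)/4,np.linalg.norm(q[0]-q[1]))
E
```

```text
[array([0.5609, 0.0883]), array([ 0.4246, -0.0424]), array([ 0.4984, -0.122 ]), array([0.6343, 0.0098])]
[np.float64(0.1888), np.float64(0.1085), np.float64(0.1893), np.float64(0.1075)]
psi 0.7672591393993603 boardcentre [ 0.52955  -0.016575]
sidecam [0.04454422 0.65017757 0.78514551] [113.72134618 816.61316228]
handlepin [62.210033 15.      ] 0.10373235610908249
jawpin [23.97168449 15.        ] 0.08855124234462042
blocktop bottom [ 0.4735 -0.0464  0.076 ] [-61.04915483  17.4394329 ]
right [ 0.4969 -0.0708  0.076 ] [-61.14308526 -16.36753646]
left? [ 0.4991 -0.0224  0.076 ] [-25.96190734  16.94439413]
block base L [ 0.502  -0.0209  0.02  ] [-22.83319359  16.0110398 ]
base R [ 0.4709 -0.0426  0.02  ] [-60.28284963  21.97956245]
top fl [ 0.4974 -0.0122  0.076 ] [-20.10511218  25.46659752]
top fr [ 0.4694 -0.0353  0.076 ] [-56.29516959  28.2754665 ]
top br [ 0.496  -0.0676  0.076 ] [-59.56959186 -13.43937688]
top bl [ 0.5235 -0.0449  0.076 ] [-24.01710841 -16.1890898 ]
((387.6159973144531, 255.51364135742188), (58.128517150878906, 56.25905990600586), 6.709837436676025)
tray [array([ 0.4288, -0.2099]), array([ 0.576, -0.232]), array([ 0.5558, -0.3851]), array([ 0.4091, -0.3612])] [ 0.492425 -0.29705 ] 0.1488497564660419
```

Emit:
jog_arm([
  {"x": 0, "y": 0, "z": -60, "spin": -10, "fingers": 1},
  {"x": 50, "y": -28, "z": -70, "spin": -22.4, "fingers": 1},
  {"x": 100, "y": -57, "z": -70, "spin": -22.4, "fingers": 1},
  {"x": 150, "y": -85, "z": -70, "spin": -22.4, "fingers": 1},
  {"x": 200, "y": -113, "z": -70, "spin": -22.4, "fingers": 1},
  {"x": 250, "y": -141, "z": -70, "spin": -22.4, "fingers": 1},
  {"x": 300, "y": -170, "z": -70, "spin": -22.4, "fingers": 1},
  {"x": 300, "y": -170, "z": -70, "spin": -22.4, "fingers": 1},
])

```text
clock: 1.1
eef_pos: [0.402, -0.1933, 0.2776]
tool_rot: [0.926, 0.378, -0.0, -0.001]
ft_force: [-0.5, -0.0, 0.0]
grip_width: 0.0004
grasp_force: 0.0
```

```bash
cat >> h.py <<'E'
psi=.7673;ex=np.array([np.cos(psi),np.sin(psi)]);ey=np.array([-ex[1],ex[0]])
O=np.array([.52955,-.016575])+.032*ex
def st():
    from workcell import readout
    from scipy.spatial.transform import Rotation as Ro
    o=readout.get_obs();R=Ro.from_quat(o['tool_rot']).as_matrix();d=o['eef_pos'][:2]-O
    print('t',round(o['clock'],2),'clampxyz',(np.array([d@ex,d@ey,o['eef_pos'][2]])*1000).round(1),'world',o['eef_pos'].round(4),'yaw err deg',np.degrees(np.arctan2(R[1,0],R[0,0])-psi).round(2),'tilt',R[:2,2].round(4),'F',np.round(o['ft_force'],1),'w',round(o['grip_width'],4),round(o['grasp_force'],1))
    return o,R
E
python3 -c "
from h import *
st()"
```

```text
t 1.1 clampxyz [-246.5  -38.7  277.6] world [ 0.402  -0.1933  0.2776] yaw err deg 0.45 tilt [-0.0007  0.001 ] F [-0.5 -0.   0. ] w 0.0004 0.0
```

Emit:
jog_arm([
  {"x": 60, "y": -8, "z": 0, "spin": 0.5, "fingers": 1},
  {"x": 120, "y": -16, "z": 0, "spin": 0.5, "fingers": 1},
  {"x": 180, "y": -23, "z": 0, "spin": 0.5, "fingers": 1},
  {"x": 240, "y": -31, "z": 0, "spin": 0.5, "fingers": 1},
  {"x": 290, "y": -38, "z": 0, "spin": 0.5, "fingers": 1},
  {"x": 311, "y": -39, "z": 10, "spin": 0.5, "fingers": 1},
  {"x": 311, "y": -39, "z": 30, "spin": 0.5, "fingers": 1},
  {"x": 311, "y": -39, "z": 40, "spin": 0.5, "fingers": 1},
])

```text
clock: 2.1
eef_pos: [0.596, 0.0462, 0.2361]
tool_rot: [0.929, 0.37, -0.002, -0.0]
ft_force: [-0.5, -0.1, 0.0]
grip_width: -0.0
grasp_force: 0.0
```

```bash
python3 - <<'E'
from h import *
st()
from workcell import camera
c=camera('side');np.savez('s1.npz',**c);cv2.imwrite('pics/s1.png',cv2.resize(c['pixels'][90:290,180:380,::-1],(600,600)))
for a in(.96,.8,.64,.48,.32,.16,.06,0):print(a,(30+95*np.cos(a)-10*np.sin(a)-11).round(1),(107+95*np.sin(a)+10*np.cos(a)).round(1))
E
```

```text
t 2.1 clampxyz [ 59.4  -0.9 236.1] world [0.596  0.0462 0.2361] yaw err deg -0.55 tilt [-0.0037 -0.0008] F [-0.5 -0.1  0. ] w -0.0 0.0
0.96 65.3 190.6
0.8 78.0 182.1
0.64 89.2 171.8
0.48 98.6 159.7
0.32 106.0 146.4
0.16 111.2 132.0
0.06 113.2 122.7
0 114.0 117.0
```

View pics/s1.png

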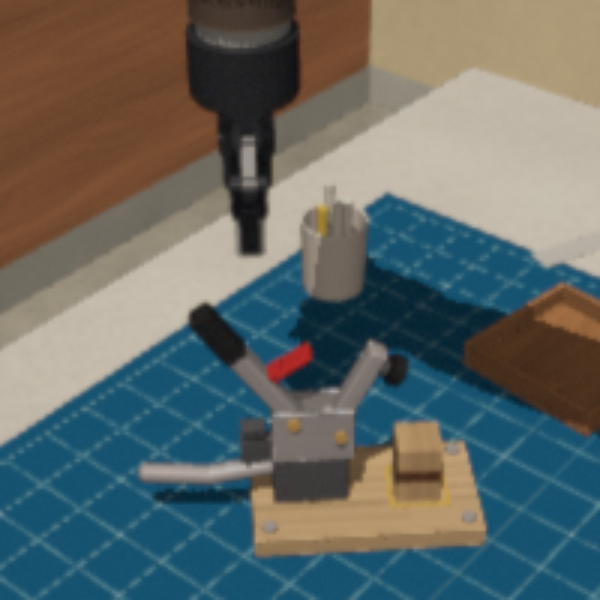

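Emit:
jog_arm([
  {"x": 0, "y": 0, "z": 25, "fingers": 1},
  {"x": 0, "y": 0, "z": 40, "fingers": 1},
  {"x": 0, "y": 0, "z": 40, "fingers": 1},
])

```text
validation failed for argument at $.mo...
```

```bash
python3 -c "
from h import *
st()"
```

```text
t 2.15 clampxyz [ 59.   -0.7 235.4] world [0.5955 0.0461 0.2354] yaw err deg -0.57 tilt [-0.0048 -0.0008] F [-0.5  0.4 -1. ] w -0.0004 0.0
```

Emit:
jog_arm([
  {"x": 4, "y": 0, "z": 10, "spin": -0.5, "fingers": 1},
  {"x": 6, "y": -1, "z": 25, "spin": -0.5, "fingers": 1},
  {"x": 6, "y": -1, "z": 36, "spin": -0.5, "fingers": 1},
  {"x": 6, "y": -1, "z": 36, "spin": -0.5, "fingers": 1},
])

```text
clock: 2.65
eef_pos: [0.5998, 0.0523, 0.2008]
tool_rot: [0.927, 0.375, -0.001, -0.0]
ft_force: [-0.0, 0.3, 0.6]
grip_width: -0.0002
grasp_force: 0.0
```

```bash
python3 -c "
from h import *
st()"
```

```text
t 2.65 clampxyz [ 66.4   0.8 200.8] world [0.5998 0.0523 0.2008] yaw err deg 0.03 tilt [-0.0027 -0.0003] F [-0.   0.3  0.6] w -0.0002 0.0
```

Emit:
jog_arm([
  {"x": 0, "y": 0, "z": 8, "spin": 0, "fingers": 1},
  {"x": 6, "y": 0, "z": 14, "spin": 0, "fingers": 1},
  {"x": 12, "y": 0, "z": 19, "spin": 0, "fingers": 1},
  {"x": 18, "y": 0, "z": 24, "spin": 0, "fingers": 1},
  {"x": 23, "y": 0, "z": 29, "spin": 0, "fingers": 1},
  {"x": 28, "y": 0, "z": 35, "spin": 0, "fingers": 1},
  {"x": 33, "y": 0, "z": 41, "spin": 0, "fingers": 1},
  {"x": 33, "y": 0, "z": 41, "spin": 0, "fingers": 1},
])

```text
clock: 3.65
eef_pos: [0.6246, 0.0756, 0.1607]
tool_rot: [0.927, 0.375, -0.0, 0.0]
ft_force: [-0.3, -0.6, 3.5]
grip_width: -0.0002
grasp_force: 1.5
```

```bash
python3 -c "
from h import *
st()"
```

```text
t 3.65 clampxyz [100.4   0.3 160.7] world [0.6246 0.0756 0.1607] yaw err deg 0.05 tilt [-0.0003 -0.0002] F [-0.3 -0.6  3.5] w -0.0002 1.5
```

Contact with upward force. Continue the arc to the stop, then lift.

Emit:
jog_arm([
  {"x": 3, "y": 0, "z": 7, "spin": 0, "fingers": 1},
  {"x": 6, "y": 0, "z": 14, "spin": 0, "fingers": 1},
  {"x": 9, "y": 0, "z": 22, "spin": 0, "fingers": 1},
  {"x": 11, "y": 0, "z": 29, "spin": 0, "fingers": 1},
  {"x": 12, "y": 0, "z": 36, "spin": 0, "fingers": 1},
  {"x": 13, "y": 0, "z": 41, "spin": 0, "fingers": 1},
  {"x": 13, "y": 0, "z": 45, "spin": 0, "fingers": 1},
  {"x": 13, "y": 0, "z": 45, "spin": 0, "fingers": 1},
])

```text
clock: 4.65
eef_pos: [0.6341, 0.0846, 0.1163]
tool_rot: [0.927, 0.375, 0.0, -0.0]
ft_force: [1.1, 1.1, 6.0]
grip_width: 0.0001
grasp_force: 2.1
```

```bash
python3 -c "
from h import *
st()"
```

```text
t 4.65 clampxyz [113.5   0.2 116.3] world [0.6341 0.0846 0.1163] yaw err deg 0.03 tilt [0.0007 0.0004] F [1.1 1.1 6. ] w 0.0001 2.1
```

Emit:
jog_arm([
  {"x": 0, "y": 0, "z": -15, "spin": 0, "fingers": 1},
  {"x": 0, "y": 0, "z": -50, "spin": 0, "fingers": 1},
  {"x": 0, "y": 0, "z": -60, "spin": 0, "fingers": 1},
  {"x": 0, "y": 0, "z": -60, "spin": 0, "fingers": 1},
  {"x": 0, "y": 0, "z": -60, "spin": 0, "fingers": 1},
  {"x": 0, "y": 0, "z": -60, "spin": 0, "fingers": 1},
  {"x": 0, "y": 0, "z": -60, "spin": 0, "fingers": 1},
  {"x": 0, "y": 0, "z": -60, "spin": 0, "fingers": 1},
])

```text
clock: 5.65
eef_pos: [0.6356, 0.0854, 0.1773]
tool_rot: [0.927, 0.375, 0.003, 0.0]
ft_force: [3.3, 0.9, 6.1]
grip_width: -0.0
grasp_force: 3.5
```

```bash
python3 - <<'E'
from h import *
st()
from workcell import camera
c=camera('side');cv2.imwrite('pics/s2.png',cv2.resize(c['pixels'][130:290,200:360,::-1],(600,600)))
E
```

```text
t 5.65 clampxyz [115.1  -0.3 177.3] world [0.6356 0.0854 0.1773] yaw err deg 0.06 tilt [0.0047 0.0019] F [3.3 0.9 6.1] w -0.0 3.5
```

View pics/s2.png

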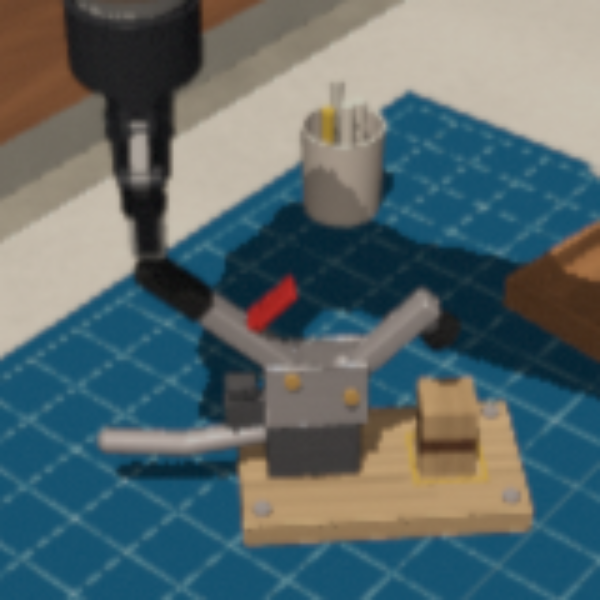

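Emit:
jog_arm([
  {"x": -10, "y": 0, "z": 10, "spin": 0, "fingers": 1},
  {"x": -8, "y": 0, "z": 20, "spin": 0, "fingers": 1},
  {"x": -5, "y": 0, "z": 30, "spin": 0, "fingers": 1},
  {"x": -2, "y": 0, "z": 40, "spin": 0, "fingers": 1},
  {"x": 0, "y": 0, "z": 50, "spin": 0, "fingers": 1},
  {"x": 0, "y": 0, "z": 56, "spin": 0, "fingers": 1},
  {"x": 0, "y": 0, "z": 61, "spin": 0, "fingers": 1},
  {"x": 0, "y": 0, "z": 61, "spin": 0, "fingers": 1},
])

```text
clock: 6.7
eef_pos: [0.6339, 0.0847, 0.115]
tool_rot: [0.927, 0.375, 0.0, -0.0]
ft_force: [1.0, 1.8, 4.7]
grip_width: -0.0002
grasp_force: 2.1
```

```bash
python3 - <<'E'
from h import *
st()
from workcell import camera
c=camera('side');cv2.imwrite('pics/s3.png',cv2.resize(c['pixels'][150:290,200:340,::-1],(600,600),interpolation=cv2.INTER_CUBIC))
E
```

```text
t 6.7 clampxyz [113.4   0.4 115. ] world [0.6339 0.0847 0.115 ] yaw err deg 0.03 tilt [0.0001 0.0006] F [1.  1.8 4.7] w -0.0002 2.1
```

View pics/s3.png

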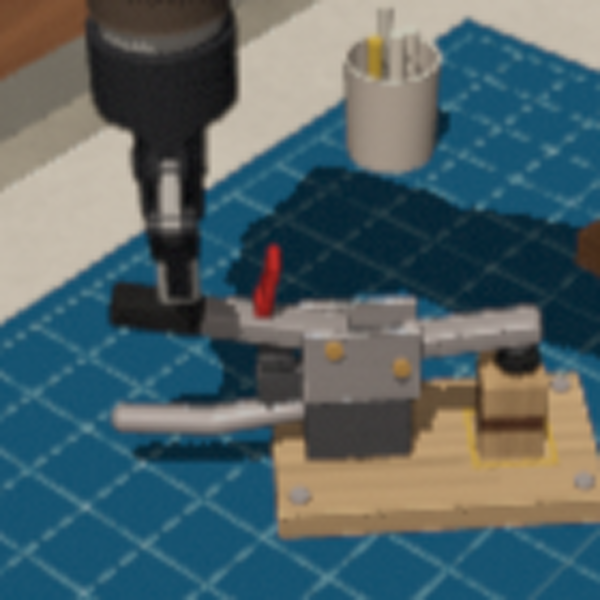

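Emit:
jog_arm([
  {"x": 1, "y": 0, "z": 3, "spin": 0, "fingers": 1},
  {"x": 1, "y": 0, "z": 5, "spin": 0, "fingers": 1},
  {"x": 1, "y": 0, "z": 5, "spin": 0, "fingers": 1},
])

```text
clock: 7.12
eef_pos: [0.6345, 0.0852, 0.1102]
tool_rot: [0.927, 0.375, 0.0, -0.0]
ft_force: [2.4, 1.9, 4.1]
grip_width: 0.0001
grasp_force: 1.7
```

Emit:
jog_arm([
  {"x": 0, "y": 0, "z": 2, "spin": 0, "fingers": 1},
  {"x": 0, "y": 0, "z": 4, "spin": 0, "fingers": 1},
  {"x": 0, "y": 0, "z": 4, "spin": 0, "fingers": 1},
])

```text
clock: 7.5
eef_pos: [0.6335, 0.0845, 0.1051]
tool_rot: [0.927, 0.374, -0.001, 0.0]
ft_force: [-0.0, 0.2, 1.8]
grip_width: -0.0001
grasp_force: 0.5
```

```bash
python3 - <<'E'
from h import *
st()
from workcell import camera
c=camera('side');cv2.imwrite('pics/s4.png',cv2.resize(c['pixels'][150:290,200:340,::-1],(600,600),interpolation=cv2.INTER_CUBIC))
E
```

```text
t 7.5 clampxyz [113.    0.6 105.1] world [0.6335 0.0845 0.1051] yaw err deg 0.01 tilt [-0.0026 -0.0012] F [-0.   0.2  1.8] w -0.0001 0.5
```

View pics/s4.png

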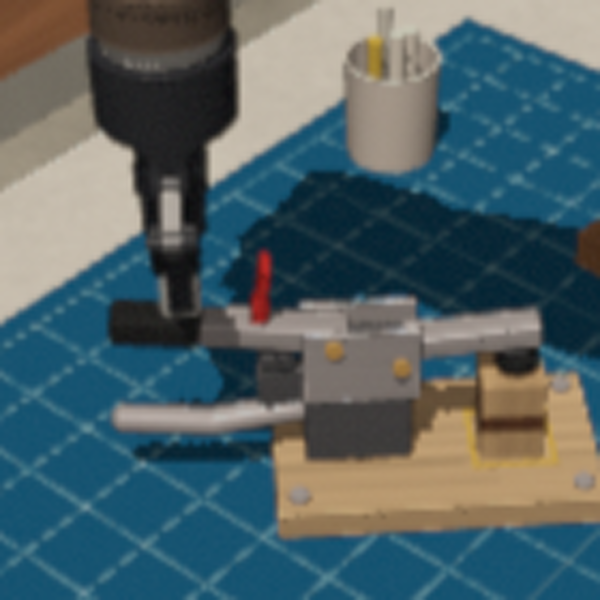

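Emit:
jog_arm([
  {"x": 0, "y": 0, "z": 2, "spin": 0, "fingers": 1},
  {"x": 0, "y": 0, "z": 4, "spin": 0, "fingers": 1},
  {"x": 0, "y": 0, "z": 4, "spin": 0, "fingers": 1},
])

```text
clock: 7.92
eef_pos: [0.6339, 0.0849, 0.1015]
tool_rot: [0.927, 0.374, -0.001, -0.0]
ft_force: [-1.1, -0.7, 0.4]
grip_width: 0.0003
grasp_force: 0.0
```

Emit:
jog_arm([
  {"x": 0, "y": 0, "z": -10, "spin": 0, "fingers": 1},
  {"x": 0, "y": 0, "z": -40, "spin": 0, "fingers": 1},
  {"x": 0, "y": 0, "z": -70, "spin": 0, "fingers": 1},
  {"x": 0, "y": 0, "z": -70, "spin": 0, "fingers": 1},
])

```text
clock: 8.43
eef_pos: [0.6368, 0.0854, 0.1764]
tool_rot: [0.927, 0.375, 0.004, 0.001]
ft_force: [-0.1, 0.1, -0.1]
grip_width: 0.0003
grasp_force: 0.0
```

```bash
python3 - <<'E'
from h import *
o,R=st()
from workcell import camera
c=camera('side');np.savez('s5.npz',**c);cv2.imwrite('pics/s5.png',cv2.resize(c['pixels'][130:290,200:360,::-1],(640,640),interpolation=cv2.INTER_CUBIC)[:600])
print('s4 tcp',(proj(c,[.6335,.0845,.105])-[200,150])*600/140)
print('s5 tcp',(proj(c,o['eef_pos'])-[200,130])*4)
print('presspt, tab',(proj(c,[[*(O+.125*ex),.117],[*(O+.072*ex),.154],[*(O+.103*ex),.117]])-[200,130])*4)
E
```

```text
t 8.43 clampxyz [116.   -1.  176.4] world [0.6368 0.0854 0.1764] yaw err deg 0.03 tilt [0.0075 0.001 ] F [-0.1  0.1 -0.1] w 0.0003 0.0
s4 tcp [[182.81340904 338.06732937]]
s5 tcp [[158.61905722 299.06218022]]
presspt, tab [[149.36242563 380.48552956]
 [236.12347339 327.20615857]
 [186.25799779 378.65487102]]
```

View pics/s5.png

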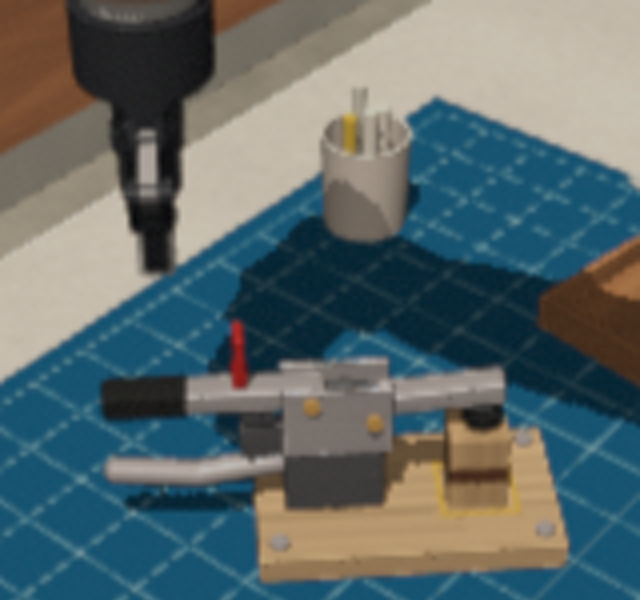

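Emit:
jog_arm([
  {"x": -5, "y": -1, "z": 0, "spin": 0, "fingers": 1},
  {"x": -10, "y": -1, "z": 0, "spin": 0, "fingers": 1},
  {"x": -16, "y": -1, "z": 0, "spin": 0, "fingers": 1},
  {"x": -16, "y": -1, "z": 0, "spin": 0, "fingers": 1},
  {"x": -16, "y": -1, "z": 0, "spin": 0, "fingers": 1},
  {"x": -16, "y": -1, "z": 0, "spin": 0, "fingers": 1},
  {"x": -16, "y": -1, "z": 0, "spin": 0, "fingers": 1},
  {"x": -16, "y": -1, "z": 0, "spin": 0, "fingers": 1},
])

```text
clock: 9.48
eef_pos: [0.6224, 0.0748, 0.1722]
tool_rot: [0.927, 0.375, 0.0, -0.0]
ft_force: [-0.7, -0.7, -0.2]
grip_width: -0.0001
grasp_force: 0.0
```

Emit:
jog_arm([
  {"x": 0, "y": 0, "z": 0, "spin": 0, "fingers": 1},
  {"x": 0, "y": 0, "z": 0, "spin": 0, "fingers": 1},
  {"x": 0, "y": 0, "z": 0, "spin": 0, "fingers": 1},
  {"x": 0, "y": 0, "z": 0, "spin": 0, "fingers": 1},
  {"x": 0, "y": 0, "z": 0, "spin": 0, "fingers": 1},
  {"x": 0, "y": 0, "z": 0, "spin": 0, "fingers": 1},
  {"x": 0, "y": 0, "z": 0, "spin": 0, "fingers": 1},
  {"x": 0, "y": 0, "z": 0, "spin": 0, "fingers": 1},
])

```text
clock: 10.48
eef_pos: [0.6223, 0.0747, 0.1722]
tool_rot: [0.927, 0.375, -0.0, -0.0]
ft_force: [0.2, 0.1, 0.7]
grip_width: -0.0001
grasp_force: 0.0
```

```bash
python3 -c "
from h import *
st()"
```

```text
t 10.47 clampxyz [ 98.1   1.3 172.2] world [0.6223 0.0747 0.1722] yaw err deg 0.03 tilt [-0.0001  0.    ] F [0.2 0.1 0.7] w -0.0001 0.0
```

Emit:
jog_arm([
  {"x": 0, "y": 1, "z": 20, "spin": 0, "fingers": 1},
  {"x": 0, "y": 1, "z": 40, "spin": 0, "fingers": 1},
  {"x": 0, "y": 1, "z": 51, "spin": 0, "fingers": 1},
  {"x": 0, "y": 1, "z": 51, "spin": 0, "fingers": 1},
])

```text
clock: 10.98
eef_pos: [0.6223, 0.0739, 0.1203]
tool_rot: [0.927, 0.375, -0.001, -0.0]
ft_force: [-0.1, -0.1, -1.1]
grip_width: 0.0
grasp_force: 0.0
```

```bash
python3 -c "
from h import *
st()"
```

```text
t 10.97 clampxyz [ 97.6   0.7 120.3] world [0.6223 0.0739 0.1203] yaw err deg 0.02 tilt [-0.002  -0.0003] F [-0.1 -0.1 -1.1] w 0.0 0.0
```

Emit:
jog_arm([
  {"x": -8, "y": 0, "z": 0, "spin": 0, "fingers": 1},
  {"x": -14, "y": 0, "z": 0, "spin": 0, "fingers": 1},
  {"x": -19, "y": 0, "z": 0, "spin": 0, "fingers": 1},
  {"x": -24, "y": 0, "z": 0, "spin": 0, "fingers": 1},
  {"x": -24, "y": 0, "z": 0, "spin": 0, "fingers": 1},
])

```text
clock: 11.6
eef_pos: [0.6062, 0.057, 0.1223]
tool_rot: [0.927, 0.374, 0.001, 0.0]
ft_force: [1.7, 2.0, 3.2]
grip_width: -0.0001
grasp_force: 1.4
```

```bash
python3 -c "
from h import *
st()"
```

```text
t 11.6 clampxyz [ 74.3  -0.2 122.3] world [0.6062 0.057  0.1223] yaw err deg 0.01 tilt [ 0.0019 -0.    ] F [1.7 2.  3.2] w -0.0001 1.4
```

```bash
cat >> h.py <<'E'
def red(n,name='side'):
    from workcell import camera
    c=camera(name);np.savez(n+'.npz',**c);h=cv2.cvtColor(c['pixels'],cv2.COLOR_RGB2HSV)
    def blob(m):
        M=m[130:290,200:360];y,x=np.nonzero(M);return len(x),(x.min()+200,x.max()+200,y.min()+130,y.max()+130) if len(x) else None
    print('red',blob(((h[...,0]<6)|(h[...,0]>174))&(h[...,1]>170)&(h[...,2]>90)))
E
python3 - <<'E'
from h import *
red('s6')
import workcell
E
```

```text
red (20, (np.int64(260), np.int64(264), np.int64(215), np.int64(225)))
```

Emit:
jog_arm([
  {"x": -3, "y": 0, "z": 0, "spin": 0, "fingers": 1},
  {"x": -6, "y": 0, "z": 0, "spin": 0, "fingers": 1},
  {"x": -6, "y": 0, "z": 0, "spin": 0, "fingers": 1},
])

```text
clock: 12.02
eef_pos: [0.6005, 0.0525, 0.1206]
tool_rot: [0.927, 0.374, -0.001, -0.0]
ft_force: [1.8, 0.5, 1.1]
grip_width: -0.0003
grasp_force: 0.6
```

```bash
python3 -c "
from h import *
st();red('s7')"
```

```text
t 12.03 clampxyz [ 67.1   0.5 120.6] world [0.6005 0.0525 0.1206] yaw err deg -0.01 tilt [-0.002  -0.0007] F [1.8 0.5 1.1] w -0.0003 0.6
red (27, (np.int64(260), np.int64(268), np.int64(215), np.int64(224)))
```

Emit:
jog_arm([
  {"x": 0, "y": 0, "z": -25, "spin": 0, "fingers": 1},
  {"x": 0, "y": 0, "z": -60, "spin": 0, "fingers": 1},
  {"x": 0, "y": 0, "z": -100, "spin": 0, "fingers": 1},
  {"x": 0, "y": 0, "z": -140, "spin": 0, "fingers": 1},
  {"x": 0, "y": 0, "z": -140, "spin": 0, "fingers": 1},
])

```text
clock: 12.7
eef_pos: [0.6026, 0.0532, 0.2645]
tool_rot: [0.927, 0.374, 0.002, 0.001]
ft_force: [-0.5, -0.4, -0.7]
grip_width: 0.0002
grasp_force: 0.0
```

```bash
python3 - <<'E'
from h import *
st();red('s8')
a=load('s8')['pixels'].astype(int);b=load('side0')['pixels'].astype(int)
# change relative to initial, clamp region
d=(abs(a-b).max(2)>40)[190:280,240:345];y,x=np.nonzero(d);print('diff px',len(x),np.histogram(y+190,9,(190,280))[0],np.histogram(x+240,10,(240,345))[0])
E
```

```text
t 12.7 clampxyz [ 69.   -0.5 264.5] world [0.6026 0.0532 0.2645] yaw err deg 0.02 tilt [0.0053 0.0003] F [-0.5 -0.4 -0.7] w 0.0002 0.0
red (93, (np.int64(269), np.int64(283), np.int64(204), np.int64(216)))
diff px 1383 [649 491 243   0   0   0   0   0   0] [  0   0   0  93 312 211 153 181 258 175]
```

Emit:
jog_arm([
  {"x": -50, "y": 0, "z": 0, "spin": 0, "fingers": -1},
  {"x": -100, "y": 0, "z": 0, "spin": 0, "fingers": -1},
  {"x": -150, "y": 0, "z": 0, "spin": 0, "fingers": -1},
  {"x": -202, "y": 0, "z": 0, "spin": 0, "fingers": -1},
  {"x": -202, "y": 0, "z": 40, "spin": 0, "fingers": -1},
  {"x": -202, "y": 0, "z": 90, "spin": 0, "fingers": -1},
  {"x": -202, "y": 0, "z": 120, "spin": 0, "fingers": -1},
  {"x": -202, "y": 0, "z": 120, "spin": 0, "fingers": -1},
])

```text
clock: 13.75
eef_pos: [0.452, -0.0865, 0.1373]
tool_rot: [0.927, 0.374, -0.004, -0.003]
ft_force: [0.0, -0.3, 0.0]
grip_width: 0.0856
grasp_force: 0.0
```

```bash
python3 -c "
from h import *
st()"
```

```text
t 13.75 clampxyz [-136.3    3.5  137.3] world [ 0.452  -0.0865  0.1373] yaw err deg 0.02 tilt [-0.0098  0.0018] F [ 0.  -0.3  0. ] w 0.0856 0.0
```

Emit:
jog_arm([
  {"x": 0, "y": 2, "z": 30, "spin": 0, "fingers": -1},
  {"x": 0, "y": 2, "z": 60, "spin": 0, "fingers": -1},
  {"x": 0, "y": 2, "z": 90, "spin": 0, "fingers": -1},
  {"x": 0, "y": 2, "z": 105, "spin": 0, "fingers": -1},
  {"x": 0, "y": 2, "z": 105, "spin": 0, "fingers": -1},
  {"x": 0, "y": 2, "z": 105, "spin": 0, "fingers": -1},
])

```text
clock: 14.5
eef_pos: [0.4585, -0.0887, 0.0373]
tool_rot: [0.927, 0.375, 0.001, 0.0]
ft_force: [0.3, 0.9, -0.2]
grip_width: 0.0853
grasp_force: 0.0
```

```bash
python3 - <<'E'
from h import *
st()
from workcell import camera
c=camera('side');cv2.imwrite('pics/s9.png',cv2.resize(c['pixels'][130:290,230:390,::-1],(600,600),interpolation=cv2.INTER_CUBIC))
E
```

```text
t 14.5 clampxyz [-133.2   -2.6   37.3] world [ 0.4585 -0.0887  0.0373] yaw err deg 0.03 tilt [ 0.0017 -0.0003] F [ 0.3  0.9 -0.2] w 0.0853 0.0
```

View pics/s9.png

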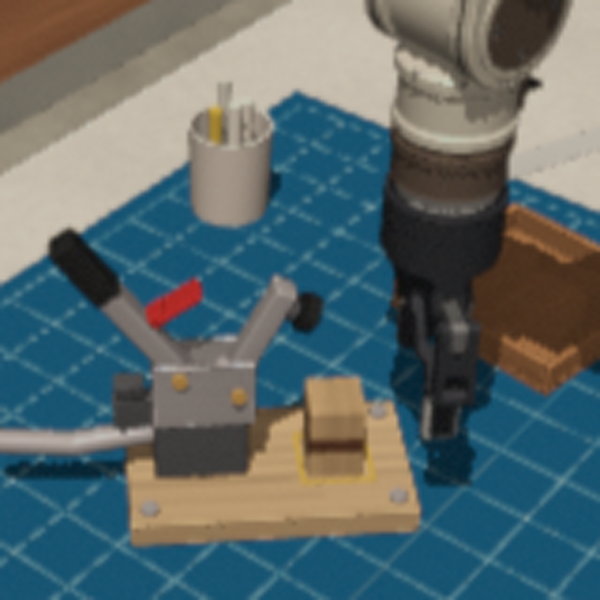

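```bash
python3 - <<'E'
from h import *
s=load('side0')
for y in(42,50):
  for z in(30,45,60,75):
    print(y,z,proj(s,[*(O-.133*ex+(y-2.6)/1000*ey),z/1000]).round(1))
E
```

```text
42 30 [[344.3 257.3]]
42 45 [[344.8 252.8]]
42 60 [[345.4 248.3]]
42 75 [[345.9 243.7]]
50 30 [[344.9 259.5]]
50 45 [[345.5 255.1]]
50 60 [[346.  250.5]]
50 75 [[346.6 245.9]]
```

Emit:
jog_arm([
  {"x": 0, "y": -3, "z": 8, "spin": 0, "fingers": -1},
  {"x": 8, "y": -3, "z": 15, "spin": 0, "fingers": -1},
  {"x": 16, "y": -3, "z": 15, "spin": 0, "fingers": -1},
  {"x": 24, "y": -3, "z": 15, "spin": 0, "fingers": -1},
  {"x": 32, "y": -3, "z": 15, "spin": 0, "fingers": -1},
  {"x": 37, "y": -3, "z": 15, "spin": 0, "fingers": -1},
  {"x": 37, "y": -3, "z": 15, "spin": 0, "fingers": -1},
])

```text
clock: 15.42
eef_pos: [0.4824, -0.0605, 0.0213]
tool_rot: [0.927, 0.375, 0.0, 0.0]
ft_force: [-1.0, -0.9, -0.3]
grip_width: 0.0853
grasp_force: 0.0
```

Emit:
jog_arm([
  {"x": 3, "y": 0, "z": 0, "spin": 0, "fingers": -1},
  {"x": 6, "y": 0, "z": 0, "spin": 0, "fingers": -1},
  {"x": 9, "y": 0, "z": 0, "spin": 0, "fingers": -1},
  {"x": 9, "y": 0, "z": 0, "spin": 0, "fingers": -1},
])

```text
clock: 15.92
eef_pos: [0.4887, -0.0544, 0.0212]
tool_rot: [0.927, 0.375, 0.0, 0.0]
ft_force: [-0.1, -0.5, 0.0]
grip_width: 0.0857
grasp_force: 0.0
```

```bash
python3 -c "
from h import *
st()"
```

```text
t 15.93 clampxyz [-87.6   1.1  21.2] world [ 0.4887 -0.0544  0.0212] yaw err deg 0.04 tilt [ 0.0002 -0.0001] F [-0.1 -0.5  0. ] w 0.0857 0.0
```

Emit:
jog_arm([
  {"x": 2, "y": 0, "z": 0, "spin": 0, "fingers": -1},
  {"x": 4, "y": 0, "z": 0, "spin": 0, "fingers": -1},
  {"x": 4, "y": 0, "z": 0, "spin": 0, "fingers": 1},
  {"x": 4, "y": 0, "z": 0, "spin": 0, "fingers": 1},
  {"x": 4, "y": 0, "z": 0, "spin": 0, "fingers": 1},
  {"x": 4, "y": 0, "z": 0, "spin": 0, "fingers": 1},
  {"x": 4, "y": 0, "z": 0, "spin": 0, "fingers": 1},
  {"x": 4, "y": 0, "z": 0, "spin": 0, "fingers": 1},
])

```text
clock: 16.92
eef_pos: [0.4915, -0.0518, 0.0214]
tool_rot: [0.927, 0.375, 0.0, 0.0]
ft_force: [0.3, 0.5, 3.9]
grip_width: 0.0352
grasp_force: 60.1
```

```bash
python3 -c "
from h import *
st()"
```

```text
t 16.93 clampxyz [-83.8   1.1  21.4] world [ 0.4915 -0.0518  0.0214] yaw err deg 0.02 tilt [ 0.0004 -0.0001] F [0.3 0.5 3.9] w 0.0352 60.1
```

Emit:
jog_arm([
  {"x": 0, "y": 0, "z": -4, "spin": 0, "fingers": 1},
  {"x": -10, "y": 0, "z": -6, "spin": 0, "fingers": 1},
  {"x": -25, "y": 0, "z": -8, "spin": 0, "fingers": 1},
  {"x": -40, "y": 0, "z": -8, "spin": 0, "fingers": 1},
  {"x": -55, "y": 0, "z": -20, "spin": 0, "fingers": 1},
  {"x": -60, "y": 0, "z": -40, "spin": 0, "fingers": 1},
  {"x": -60, "y": 0, "z": -60, "spin": 0, "fingers": 1},
  {"x": -60, "y": 0, "z": -60, "spin": 0, "fingers": 1},
])

```text
clock: 17.92
eef_pos: [0.4494, -0.0944, 0.0832]
tool_rot: [0.927, 0.374, 0.002, 0.001]
ft_force: [0.9, 0.5, -0.5]
grip_width: 0.0352
grasp_force: 60.0
```

```bash
cat >> h.py <<'E'
def goto(x,y,yawdeg):
    o,R=st();d=R.T@np.array([x-o['eef_pos'][0],y-o['eef_pos'][1],0])*1000
    print('tool shift',d.round(1),'spin',-(yawdeg-np.degrees(np.arctan2(R[1,0],R[0,0]))))
E
python3 - <<'E'
from h import *
from workcell import camera
goto(.4924,-.297,43.96)
for n in('top','side'):
    np.savez(n+'1.npz',**camera(n))
s=load('side1');im=s['pixels'];h=cv2.cvtColor(im,cv2.COLOR_RGB2HSV)
E
```

```text
t 17.93 clampxyz [-143.7   -0.4   83.2] world [ 0.4494 -0.0944  0.0832] yaw err deg -0.03 tilt [ 0.0045 -0.001 ] F [ 0.9  0.5 -0.5] w 0.0352 60.0
tool shift [-109.7  175.7    0.4] spin -0.02237305626393038
```

Emit:
jog_arm([
  {"x": -15, "y": 22, "z": 0, "spin": 0, "fingers": 1},
  {"x": -32, "y": 48, "z": 0, "spin": 0, "fingers": 1},
  {"x": -50, "y": 74, "z": 0, "spin": 0, "fingers": 1},
  {"x": -68, "y": 100, "z": 0, "spin": 0, "fingers": 1},
  {"x": -86, "y": 126, "z": 0, "spin": 0, "fingers": 1},
  {"x": -104, "y": 152, "z": 0, "spin": 0, "fingers": 1},
  {"x": -119, "y": 176, "z": 0, "spin": 0, "fingers": 1},
  {"x": -119, "y": 176, "z": 0, "spin": 0, "fingers": 1},
])

```text
clock: 19.02
eef_pos: [0.4843, -0.3041, 0.0797]
tool_rot: [0.928, 0.373, -0.001, -0.001]
ft_force: [-0.2, 0.5, 0.2]
grip_width: 0.0351
grasp_force: 60.0
```

Emit:
jog_arm([
  {"x": 0, "y": 0, "z": 0, "spin": 0, "fingers": 1},
  {"x": 0, "y": 0, "z": 10, "spin": 0, "fingers": 1},
  {"x": 0, "y": 0, "z": 25, "spin": 0, "fingers": 1},
  {"x": 0, "y": 0, "z": 40, "spin": 0, "fingers": 1},
  {"x": 0, "y": 0, "z": 50, "spin": 0, "fingers": 1},
  {"x": 0, "y": 0, "z": 60, "spin": 0, "fingers": 1},
  {"x": 0, "y": 0, "z": 66, "spin": 0, "fingers": 1},
  {"x": 0, "y": 0, "z": 66, "spin": 0, "fingers": 1},
])

```text
clock: 20.02
eef_pos: [0.4846, -0.3025, 0.0147]
tool_rot: [0.927, 0.374, -0.0, -0.0]
ft_force: [-0.1, 0.1, -0.8]
grip_width: 0.0349
grasp_force: 60.0
```

```bash
python3 -c "
from h import *
goto(.4924-.0088*ex[0],-.297-.0088*ex[1],43.96)"
```

```text
t 20.02 clampxyz [-262.9 -174.6   14.7] world [ 0.4846 -0.3025  0.0147] yaw err deg 0.02 tilt [-0.0007  0.0005] F [-0.1  0.1 -0.8] w 0.0349 60.0
tool shift [ 0.7  1.5 -0. ] spin 0.02587520908625862
```

Lower until the floor pushes back.

Emit:
jog_arm([
  {"x": 0, "y": 0, "z": 2, "spin": 0, "fingers": 1},
  {"x": 0, "y": 0, "z": 4, "spin": 0, "fingers": 1},
  {"x": 0, "y": 0, "z": 6, "spin": 0, "fingers": 1},
  {"x": 0, "y": 0, "z": 6, "spin": 0, "fingers": 1},
])

```text
clock: 20.52
eef_pos: [0.4847, -0.3026, 0.0091]
tool_rot: [0.927, 0.375, -0.0, -0.0]
ft_force: [0.9, 0.6, -0.8]
grip_width: 0.0352
grasp_force: 60.0
```

Emit:
jog_arm([
  {"x": 0, "y": 0, "z": 1, "spin": 0, "fingers": 1},
  {"x": 0, "y": 0, "z": 1.5, "spin": 0, "fingers": 1},
  {"x": 0, "y": 0, "z": 1.5, "spin": 0, "fingers": 1},
])

```text
clock: 20.9
eef_pos: [0.4848, -0.3027, 0.0077]
tool_rot: [0.927, 0.374, -0.0, -0.0]
ft_force: [0.5, 0.6, -0.1]
grip_width: 0.0353
grasp_force: 60.0
```

Emit:
jog_arm([
  {"x": 0, "y": 0, "z": 1, "spin": 0, "fingers": 1},
  {"x": 0, "y": 0, "z": 1, "spin": 0, "fingers": 1},
])

```text
clock: 21.15
eef_pos: [0.4849, -0.3027, 0.0074]
tool_rot: [0.927, 0.375, 0.0, 0.0]
ft_force: [-1.5, 0.6, 5.0]
grip_width: 0.0351
grasp_force: 60.5
```

Emit:
jog_arm([
  {"x": 0, "y": 0, "z": 0, "spin": 0, "fingers": 0},
  {"x": 0, "y": 0, "z": 0, "spin": 0, "fingers": -0.5},
  {"x": 0, "y": 0, "z": 0, "spin": 0, "fingers": -1},
  {"x": 0, "y": 0, "z": 0, "spin": 0, "fingers": -1},
  {"x": 0, "y": 0, "z": 0, "spin": 0, "fingers": -1},
  {"x": 0, "y": 0, "z": -15, "spin": 0, "fingers": -1},
  {"x": 0, "y": 0, "z": -40, "spin": 0, "fingers": -1},
  {"x": 0, "y": 0, "z": -80, "spin": 0, "fingers": -1},
])

```text
clock: 22.15
eef_pos: [0.484, -0.3022, 0.0873]
tool_rot: [0.927, 0.375, -0.001, -0.001]
ft_force: [1.0, -0.2, 0.4]
grip_width: 0.0854
grasp_force: 0.0
```

Emit:
jog_arm([
  {"x": 0, "y": 0, "z": -50, "spin": 0, "fingers": -1},
  {"x": 0, "y": 0, "z": -100, "spin": 0, "fingers": -1},
  {"x": -40, "y": 40, "z": -120, "spin": 0, "fingers": -1},
  {"x": -80, "y": 80, "z": -120, "spin": 0, "fingers": -1},
  {"x": -120, "y": 80, "z": -120, "spin": 0, "fingers": -1},
  {"x": -120, "y": 80, "z": -120, "spin": 0, "fingers": -1},
  {"x": -120, "y": 80, "z": -120, "spin": 0, "fingers": -1},
])

```text
clock: 23.02
eef_pos: [0.4541, -0.4434, 0.2075]
tool_rot: [0.927, 0.374, 0.0, 0.0]
ft_force: [-0.8, 0.8, -0.1]
grip_width: 0.0855
grasp_force: 0.0
```

```bash
python3 - <<'E'
from h import *
from workcell import camera
st()
a0=load('side0');a=camera('side');d=(abs(a['pixels'].astype(int)-a0['pixels']).max(2)>35).astype(np.uint8)
# predicted upright block at tray centre
b=np.array([.4924,-.297]);print('pred top/bot',proj(a,[[*b,.062],[*b,.006]]).round(1))
n,l,st_,c=cv2.connectedComponentsWithStats(d)
for i in range(1,n):
    if st_[i,4]>25:print(st_[i],c[i].round())
t=camera('top');h=cv2.cvtColor(t['pixels'],cv2.COLOR_RGB2HSV);cv2.imwrite('pics/t9.png',t['pixels'][:,:,::-1])
for nm,im in(('side',a),):
    cv2.imwrite('pics/s10.png',im['pixels'][:,:,::-1])
    g=im['pixels'][175:235,340:405].astype(int)
    dd=(abs(g-a0['pixels'][175:235,340:405]).max(2)>45)
    print('\n'.join(''.join('#' if v else '.' for v in r[::1]) for r in dd[::2]))
E
```

```text
t 23.02 clampxyz [-382.6 -254.9  207.5] world [ 0.4541 -0.4434  0.2075] yaw err deg 0.01 tilt [ 0.0009 -0.0002] F [-0.8  0.8 -0.1] w 0.0855 0.0
pred top/bot [[372.9 194. ]
 [370.5 209.7]]
[  398     0   162   334 23297] [477. 119.]
[553  93   7   9  57] [556.  97.]
[551 162   4  30  66] [552. 173.]
[363 191  18  21 186] [371. 200.]
[ 471  211   59  128 2475] [495. 284.]
[310 230  18  27 410] [319. 243.]
[541 250   9  25 153] [546. 262.]
[467 254  16  32 226] [475. 269.]
[536 265  24  52 389] [548. 292.]
[500 295   6  25  73] [504. 307.]
[ 493  299   55   49 1256] [520. 327.]
[446 346  37  23 562] [465. 358.]
.................................................................
.................................................................
.................................................................
.................................................................
.................................................................
.................................................................
.................................................................
......................
[... 795 characters left out ...]
........................................
.................................................................
.................................................................
.................................................................
.................................................................
.................................................................
.................................................................
.................................................................
.................................................................
.................................................................
.................................................................
```

```bash
python3 -c "
from workcell import bot
print(bot.job_done())"
```

```text
the job is handed in; nothing more can be done
None
```

I locked the clamp on the block for about two seconds with the hand off, released it with the red lever, and set the block upright in the tray. The first push fell short of locking, so I pressed the handle again. The glue gun, cup and tape roll show no movement in the images, and the job is handed in at about 23 s.

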